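Make up two instrument service kits

TASK

Make up the two service kits from the stock on the bench. Blue tray: stand the orange carrier plate, the front one of the leaning stack, in the tall narrow slot, and stand the amber bottle in one of the low bays. Yellow tray: stand the steel filter cartridge and the blue-lidded jar upright, one in each low bay. Leave the other two leaning plates, the green bottle and the red-lidded jar where they are.

Things in the scene. Friction and masses are not known exactly. Their poses are not given: they have to be found in the camera images.
- tray_blue: Blue kit tray, fixed, 104 (x) by 184 (y) mm, floor 4 thick, walls 4; origin: centre of underside. Two low bays on its -x side, 64 (x) by 86 (y) inside, walls 20 high, centred at x -16, y +45 and -45. On its +x side one tall slot, centre x +34, y 0, 28 (x) by 80 (y) inside, rim 60 high, floor 4 above the bench. z up, -x towards the robot.
- tray_yellow: Yellow kit tray, fixed, 104 (x) by 184 (y) mm, floor 4 thick, walls 4; origin: centre of underside. Two low bays on its -x side, 64 (x) by 86 (y) inside, walls 20 high, centred at x -16, y +45 and -45. On its +x side one tall slot, centre x +34, y 0, 28 (x) by 80 (y) inside, rim 60 high, floor 4 above the bench. z up, -x towards the robot.
- plate_orange_mid (a point): Orange carrier plate, plastic, 56 mm wide (y), 120 tall (z), 8 thick (x), 70 g, on its edge, leaning 15 deg against a 70 mm high grey box; top leans away from the robot. Point: its centre; z up along the plate, x into the box. Front of three, 7 mm wider each side than the others: grip its side edges near the top. Foot on a 4 mm ledge whose 8 mm high lip is 12 mm in front.
- plate_green_mid (a point): Green carrier plate, plastic, 42 mm wide (y), 123 tall (z), 8 thick (x), 70 g, on its edge, leaning 15 deg against a 70 mm high grey box; top leans away from the robot. Point: its centre; z up along the plate, x into the box. Middle plate of the stack; stays there.
- plate_white_mid (a point): White carrier plate, plastic, 42 mm wide (y), 126 tall (z), 8 thick (x), 70 g, on its edge, leaning 15 deg against a 70 mm high grey box; top leans away from the robot. Point: its centre; z up along the plate, x into the box. Rearmost plate of the stack; stays there.
- bottle_amber_mid (a point): Amber (brown) glass bottle, white cap and label, standing upright. Body 44 mm diameter up to 66, cap 28 mm diameter, 95 mm high in all, about 150 g. Point: its centre, 47.5 mm above its foot; z up.
- bottle_green_mid (a point): Green glass bottle, white cap and label, standing upright. Body 44 mm diameter up to 66, cap 28 mm diameter, 95 mm high in all, about 150 g. Point: its centre, 47.5 mm above its foot; z up. Stays where it is.
- jar_blue_mid (a point): White plastic jar with blue lid, standing upright: 48 mm diameter at the lid (top 16 mm, fixed on), 46 below, 65 mm high, about 120 g. Point: its centre, 32.5 mm above its foot; z up.
- jar_red_mid (a point): White plastic jar with red lid, standing upright: 48 mm diameter at the lid (top 16 mm, fixed on), 46 below, 65 mm high, about 120 g. Point: its centre, 32.5 mm above its foot; z up. Stays where it is.
- cartridge_mid (a point): Steel filter cartridge: plain upright steel cylinder with black end bands and a small brass spot on top, 38 mm diameter, 100 mm high, about 200 g. The point is its centre, 50 mm above its foot; z is up.

How it is judged (in metres and radians):
At the end, for the whole second after the job is handed in: Orange plate standing in the blue tray's slot, on its floor, leaning under 24 deg; amber bottle in a low bay of the blue tray; cartridge and blue-lidded jar in low bays of the yellow tray; each on its floor (6 mm), upright (8 deg), at rest; the other four within 30 mm of their start (x of plate_orange_mid in the frame of tray_blue between 0.014 and 0.054 m and y of plate_orange_mid in the frame of tray_blue between -0.025 and 0.025 m and z of plate_orange_mid in the frame of tray_blue between 0.052 and 0.072 m and angle between plate_orange_mid's own z axis and vertical below 0.42 rad and linear speed of each of plate_orange, bottle_amber, cartridge, jar_blue below 0.02 m/s and x of bottle_amber_mid in the frame of tray_blue between -0.036 and 0.004 m and y of bottle_amber_mid in the frame of tray_blue between -0.085 and 0.085 m and z of bottle_amber_mid in the frame of tray_blue between 0.0455 and 0.0575 m and angle between each of bottle_amber_mid, cartridge_mid, jar_blue_mid's own z axis and vertical below 0.15 rad and x of cartridge_mid in the frame of tray_yellow between -0.036 and 0.004 m and y of cartridge_mid in the frame of tray_yellow between -0.085 and 0.085 m and z of cartridge_mid in the frame of tray_yellow between 0.048 and 0.06 m and x of jar_blue_mid in the frame of tray_yellow between -0.036 and 0.004 m and y of jar_blue_mid in the frame of tray_yellow between -0.085 and 0.085 m and z of jar_blue_mid in the frame of tray_yellow between 0.0305 and 0.0425 m and distance of each of plate_green_mid, plate_white_mid, bottle_green_mid, jar_red_mid from where it was at the start of the episode below 0.03 m); the robot touches nothing.
It fails at once if the green or white plate is toppled or moved more than 40 mm (distance of any of plate_green_mid, plate_white_mid from where it was at the start of the episode above 0.04 m).
It fails at once if the green bottle or the red-lidded jar is moved more than 40 mm (distance of any of bottle_green_mid, jar_red_mid from where it was at the start of the episode above 0.04 m).
It also fails if it takes over 99 s, if anything falls off the work surface, if the arm or the gripper's body presses on something with over 40 N, if the wrist force passes 120 N, or if a joint passes its speed limit or range.

ROBOT

A 7-joint arm with a two-finger parallel gripper is mounted at the origin on the work surface. World frame = base frame: x ahead of the robot, y to its left, z up, the work surface at z = 0. Lengths are in mm, angles in rad, forces in N, time in s.
With the tool pointing down it reaches from about 375 to 925 mm from the base axis. Payload 3.1 kg.
Tool frame: the origin (TCP) lies between the finger pads; the fingertips stand 11 mm ahead of it and the grasp point (between the pads) lies 8 mm behind it; z points along the fingers, x is the direction in which the jaws open and shut, and the axes are right-handed (so a half turn about z gives the same grasp; the last joint's range is limited). The gripper opens to 85 mm and grips with 20 to 120 N. Pads are 22 mm wide; open, the fingers measure 114 mm over their backs; the gripper's body (76 mm by 85 mm) begins 54 mm behind the grasp point. The pads swing forward as they close: fully open they stand 13 mm farther back than shut.
Start: joints at [1.139, 0.383, 0.044, 1.598, -0.018, 1.161, -0.05], TCP at [212.982, -614.119, 242.269] pointing down, gripper open.
Joint ranges: [-2.61, 2.61], [-0.41, 2.15], [-1.48, 1.57], [0, 2.5], [-1.57, 4.71], [0.05, 1.97], [-2.85, 2.85]. Speed limits (rad/s): [2.79, 2.79, 3.14, 3.14, 3.14, 3.14, 3.14].

INTERFACE

Orientations are given as a 3x3 rotation matrix whose columns are the frame's x, y, z axes.
In Python, from rig import robot gives the robot as it stands. Calls block until the motion is done:
- robot.movep(position, orientation): joint-space move of the TCP to a pose.
- robot.move_l(position, rotation=None, speed=150, stop_force=None): straight line of the TCP; rotation=None keeps the orientation; speed is the mean speed in mm/s. With stop_force (N) it stops when the force on the tool has changed by that much, and returns True; else False.
- robot.goto_joints(angles): joint-space move.
- robot.ungrasp() and robot.clamp(f_grip=None): open the fingers fully, or close them until they stop; f_grip is the grip in N (None keeps the last).
- robot.sleep(seconds).
- robot.ik(position, orientation): joint angles nearest the present ones, or None.
- robot.snapshot(name): name is "side" or "top" or "wrist"; returns a dict with "color" (480x640x3 uint8, blue, green, red), "range_z" (480x640 float32, mm along the optical axis (not along the pixel's ray), 0 where there is no reading), "fovy" (degrees; the focal length in pixels is half the picture's height over the tangent of half this angle, whatever the lens; pixels are square), "cx", "cy" (the principal point, pixels), "T" (4x4, takes a point from camera to world coordinates); the wrist camera has in their place "T_tool_cam" (4x4, takes a point from camera to tool coordinates, whose origin is the TCP and whose axes are the tool frame's). Camera axes: x right, y down, z forward; pixel columns grow to the right and rows downward; lengths in mm; the calibration is good to about 2 mm. A picture is of the moment at which its call begins: read the wrist's pose just before it.
A pose or a line that the arm cannot do raises robot.MotionError and nothing moves.
- robot.sign_off(): hands the job in, once; it reports no verdict.
Readings, each from a call of its own:
- robot.read_time(): time.
- robot.read_q(): joint angles.
- robot.read_qvel(): joint speeds.
- robot.read_effort(): joint torques, N m.
- robot.read_position(): TCP position.
- robot.read_ee_rot(): TCP orientation.
- robot.read_ft_force(): force on the tool from outside, world axes, zero at the start.
- robot.read_wrist_torque(): the same for the moment, N m.
- robot.read_opening(): finger opening in mm.
Only numpy, scipy, OpenCV 4.12 (cv2) and the standard library are available. Lean on these libraries where they do the work, as an engineer would, in place of code of your own. Each camera call takes 0.05 s, during which the arm holds its last target.

## Working session

There is one attempt and no reset: what is moved stays moved. The work goes in short steps, each a Python script; the robot and the scene stay as the last script left them, time stands still between calls to the robot, and variables do not carry over. Pictures are saved under pics/ and viewed, and the job is handed in when it is done.

```bash
ls; mkdir -p pics; python3 - <<'E'
from rig import robot
import cv2
for n in("top","side"):
    s=robot.snapshot(n); cv2.imwrite(f"pics/{n}0.png",s["color"]); print(n,s["fovy"],s["cx"],s["cy"],s["T"].round(3).tolist(),(s["range_z"]>0).mean())
s=robot.snapshot("wrist");print(s["T_tool_cam"].round(3).tolist(),s["fovy"])
print(robot.read_time(),robot.read_ee_rot())
E
```

```text
pics
top 52.63904793090392 317.76979325632465 240.63949902130085 [[-0.026, -0.99, 0.137, 428.606], [-1.0, 0.028, 0.009, 1.843], [-0.013, -0.137, -0.991, 1030.365], [0.0, 0.0, 0.0, 1.0]] 0.99587890625
side 44.65977708373519 325.75786723068103 235.1761671458408 [[0.993, -0.059, 0.106, 433.922], [-0.121, -0.557, 0.821, -814.471], [0.011, -0.828, -0.56, 619.498], [0.0, 0.0, 0.0, 1.0]] 0.9960579427083334
[[1.0, 0.0, -0.0, -0.111], [-0.0, 0.961, 0.275, -69.824], [0.0, -0.275, 0.961, -131.24], [0.0, 0.0, 0.0, 1.0]] 69.56084123227156
0.15 [[ 3.27707389e-01 -9.44778957e-01 -7.68131599e-04]
 [-9.44776949e-01 -3.27708278e-01  1.94962393e-03]
 [-2.09368674e-03  8.68068607e-05 -9.99997804e-01]]
```

View pics/top0.png

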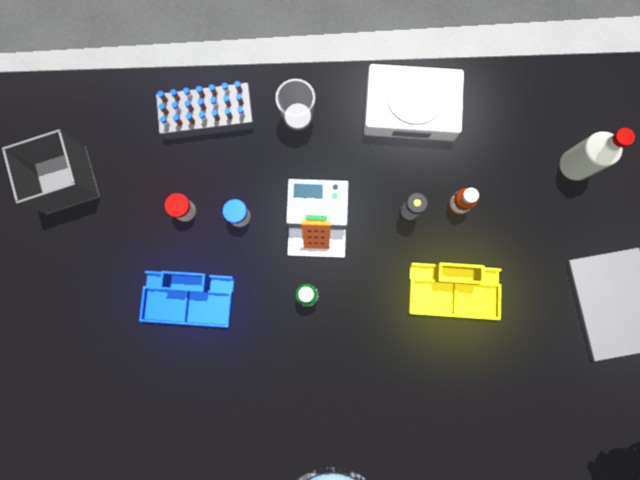

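View pics/side0.png

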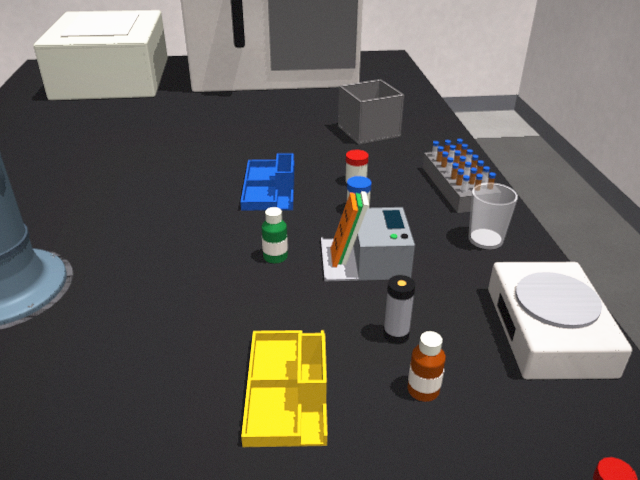

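The top view has world +x up and +y left. It shows the blue tray around (187,300), the yellow tray (455,290), cartridge (417,205), amber bottle (467,197), blue jar (236,211) and orange plate (316,234). The bystanders are the green bottle (307,295) and the red jar (178,205). Next I'll measure positions using rays and depth.

```bash
cat > vis.py <<'E'
import numpy as np, cv2
from rig import robot
def pts(s,T=None):
    T=s["T"] if T is None else T
    f=240/np.tan(np.radians(s["fovy"]/2)); v,u=np.mgrid[:480,:640]; z=s["range_z"].astype(float)
    P=np.stack([(u-s["cx"])/f*z,(v-s["cy"])/f*z,z],-1)
    return P@T[:3,:3].T+T[:3,3], z>0
def mask(s,lo,hi):
    return cv2.inRange(cv2.cvtColor(s["color"],cv2.COLOR_BGR2HSV),np.array(lo),np.array(hi))>0
def ray(s,u,v,z,T=None):
    T=s["T"] if T is None else T
    f=240/np.tan(np.radians(s["fovy"]/2)); d=T[:3,:3]@np.array([(u-s["cx"])/f,(v-s["cy"])/f,1]); o=T[:3,3]
    return o+d*(z-o[2])/d[2]
COL={"blue":([100,120,60],[125,255,255]),"yellow":([24,120,60],[34,255,255]),"orange":([4,150,60],[16,255,255]),"red":([0,150,60],[4,255,255]),"green":([45,80,30],[80,255,255])}
E
cat > m.py <<'E'
from vis import *
for n in("top","side"):
    s=robot.snapshot(n);P,ok=pts(s)
    print(n,"table z",np.percentile(P[ok][:,2],[10,30,50]).round(1))
    for c,(lo,hi) in COL.items():
        m=mask(s,lo,hi).astype(np.uint8)
        k,l,st,ce=cv2.connectedComponentsWithStats(m)
        for i in range(1,k):
            if st[i,4]<60: continue
            q=P[(l==i)&ok]; zt=np.percentile(q[:,2],95)
            t=q[q[:,2]>zt-6]
            print(c,ce[i].round(0),st[i,4],"lo",np.percentile(q,2,axis=0).round(0),"hi",np.percentile(q,98,axis=0).round(0),"topc",((np.percentile(t,1,axis=0)+np.percentile(t,99,axis=0))/2).round(1))
E
python3 m.py
```

```text
top table z [-7.453e+02 -1.100e+00  3.000e-01]
blue [232. 211.] 243 lo [607. 157.  -2.] hi [668. 217.  69.] topc [629.4 179.6  65.9]
blue [186. 299.] 4959 lo [398. 198.  -1.] hi [511. 381.  61.] topc [489.1 285.3  57.8]
yellow [315. 223.] 62 lo [586. -11. 117.] hi [593.  39. 124.] topc [589.5  14.  121.2]
yellow [455. 291.] 5158 lo [ 399. -364.   -1.] hi [ 512. -178.   60.] topc [ 489.9 -272.2   58.1]
orange [463. 201.] 190 lo [ 620. -307.   55.] hi [ 659. -271.   77.] topc [ 640.6 -287.6   73.8]
orange [316. 235.] 516 lo [556. -10.  13.] hi [586.  40. 120.] topc [584.6  14.2 117.3]
red [624. 137.] 318 lo [ 707. -684.    1.] hi [ 791. -535.  183.] topc [ 721.6 -549.5  180. ]
red [176. 204.] 410 lo [625. 276.  61.] hi [665. 319.  69.] topc [644.6 297.6  65.6]
green [316. 218.] 83 lo [595.  -6. 121.] hi [602.  32. 127.] topc [598.6  12.8 124.3]
green [306. 294.] 195 lo [435.  17.  -1.] hi [481.  61.  75.] topc [455.3  37.1  71.7]
side table z [-383.4   -1.5   -0.4]
blue [450. 144.] 61 lo [844. 295.  -3.] hi [914. 491.  73.] topc [850.8 314.7  69.9]
blue [473. 155.] 202 lo [874. 192.  -
[... 783 characters left out ...]
4 lo [552. -16.   9.] hi [585.  41. 121.] topc [584.3  12.7 117.3]
orange [427. 363.] 772 lo [ 617. -315.   46.] hi [ 657. -280.   76.] topc [ 637.1 -296.    73. ]
orange [422. 395.] 244 lo [ 617. -315.    1.] hi [ 654. -293.   16.] topc [ 635.9 -303.    13.1]
red [357. 157.] 316 lo [620. 271.  -1.] hi [687. 453.  67.] topc [641.  295.1  63.7]
red [614. 470.] 774 lo [ 703. -557.   -1.] hi [ 852. -426.  181.] topc [ 717.7 -546.8  178.7]
green [353. 224.] 242 lo [565. -10.  11.] hi [600.  31. 124.] topc [595.8  12.3 121.6]
green [274. 231.] 461 lo [433.  14.  46.] hi [474.  45.  76.] topc [452.6  29.6  73.2]
green [275. 258.] 183 lo [432.  13.  -0.] hi [475.  40.  17.] topc [452.1  21.5  14.1]
```

```bash
python3 - <<'E'
import cv2
a=cv2.imread("pics/top0.png")
cv2.imwrite("pics/topz.png",cv2.resize(a[170:340,130:330],None,fx=4,fy=3.5,interpolation=cv2.INTER_CUBIC)[:, :800])
cv2.imwrite("pics/topz2.png",cv2.resize(a[180:330,390:510],None,fx=4,fy=4,interpolation=cv2.INTER_CUBIC))
E
```

```text
(no output)
```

View pics/topz.png

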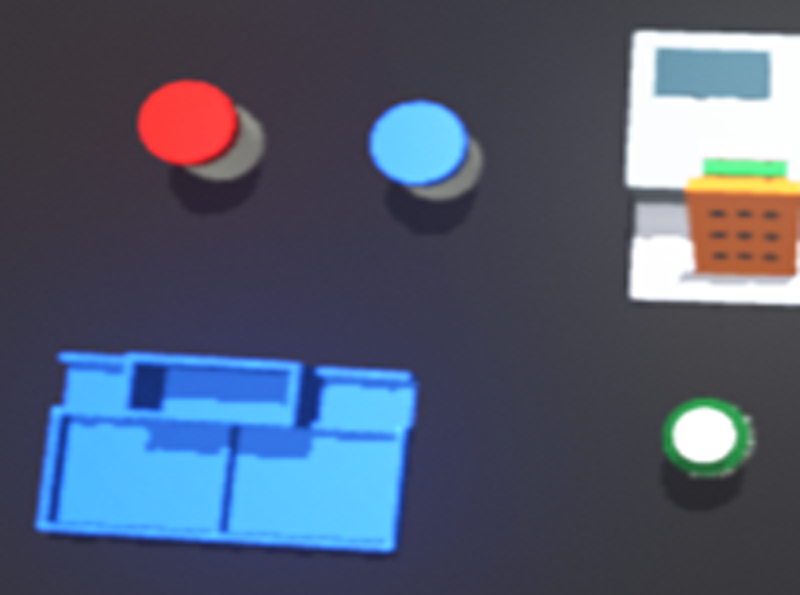

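View pics/topz2.png

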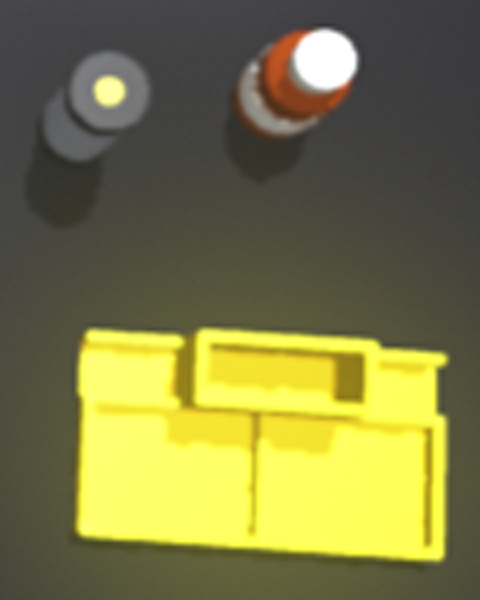

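Both views agree to about 3 mm. Next I'll refine the object axes from their top faces and get the tray yaw.

```bash
cat > m2.py <<'E'
from vis import *
S={n:robot.snapshot(n) for n in("top","side")}
obj={"cart":(660,-195,100,38,55),"amber":(640,-290,95,28,45),"bjar":(630,178,65,48,30),"rjar":(645,296,65,48,40),"gbot":(454,33,95,28,40)}
for n,s in S.items():
    P,ok=pts(s)
    for k,(x,y,h,d,r) in obj.items():
        m=ok&(np.hypot(P[...,0]-x,P[...,1]-y)<r)&(P[...,2]>h-7)
        mm=cv2.morphologyEx(m.astype(np.uint8),cv2.MORPH_OPEN,np.ones((2,2)))
        q=P[mm>0]
        (c,rr)=cv2.minEnclosingCircle(q[:,:2].astype(np.float32))
        print(n,k,len(q),"mid",((np.percentile(q,3,axis=0)+np.percentile(q,97,axis=0))/2).round(1),"circ",np.round(c,1),"d",round(2*rr,1),"want",d)
    for k,yc in (("blue",288),("yellow",-271)):
        m=ok&mask(s,*COL[k])&(abs(P[...,1]-yc)<130)&(abs(P[...,0]-455)<80)
        for lo,hi,t in((52,66,"rim"),(8,66,"walls")):
            q=P[m&(P[...,2]>lo)&(P[...,2]<hi)][:,:2].astype(np.float32)
            c,sz,a=cv2.minAreaRect(q); print(n,k,t,len(q),np.round(c,1),np.round(sz,1),round(a,2))
        # yaw from front wall low-x edge
        q=P[m&(P[...,2]>15)&(P[...,2]<24)]
        q=q[q[:,0]<np.percentile(q[:,0],3)+8]; print("  front wall yaw",np.degrees(np.arctan(-np.polyfit(q[:,1],q[:,0],1)[0])).round(2),len(q), "ymid",(q[:,1].min()+q[:,1].max())/2, "x",q[:,0].mean())
    m=ok&mask(s,*COL["orange"])&(abs(P[...,1]-13)<50)&(abs(P[...,0]-570)<50)
    q=P[m];c=q.mean(0);nrm=np.linalg.svd(q-c)[2][2];print(n,"plate",c.round(1),nrm.round(3),"lean",np.degrees(np.arcsin(abs(nrm[2]))).round(1),"yaw",np.degrees(np.arctan2(nrm[1],nrm[0])).round(1)%180)
    print(q.min(0).round(),q.max(0).round())
E
python3 m2.py
```

```text
top cart 320 mid [ 626.4 -195.7   51.9] circ [ 636.7 -196.3] d 70.4 want 38
top amber 161 mid [ 641.5 -307.7   50. ] circ [ 546.9 -167.7] d 413.5 want 28
top bjar 434 mid [627.6 177.6  56.6] circ [536.6  97.7] d 288.8 want 48
top rjar 439 mid [642.6 295.7  60.9] circ [542.8 158.4] d 387.7 want 48
top gbot 158 mid [454.   35.4  86.6] circ [446.   23.7] d 55.9 want 28
top blue rim 279 [489.4 286.3] [89.9 36. ] 84.75
top blue walls 1270 [455.6 289.2] [185.2 104. ] 84.71
  front wall yaw -3.92 112 ymid 255.9675660184144 x 402.184126700626
top yellow rim 299 [ 490.3 -272.5] [89.4 36.2] 84.86
top yellow walls 1363 [ 456.7 -269.4] [185.5 104.4] 84.49
  front wall yaw -3.02 110 ymid -297.91504804689237 x 403.3747150034475
top plate [572.2  14.9  70.8] [-0.961  0.058  0.269] lean 15.6 yaw 176.5
[555. -12.   9.] [592.  40. 122.]
side cart 445 mid [ 625.  -186.7   96.2] circ [ 559.4 -439. ] d 791.7 want 38
side amber 330 mid [ 640.7 -289.    84.6] circ [ 660.6 -252.7] d 121.9 want 28
side bjar 281 mid [626.8 176.4  60.8] circ [ 554.9 -261. ] d 1133.1 want 48
side rjar 227 mid [643.1 294.4  60.4] circ [664.  348.5] d 165.6 want 48
side gbot 155 mid [453.8  34.2  90. ] circ [ 453.3 -310.3] d 1009.1 want 28
side blue rim 196 [485.2 283.9] [93.8 35.4] 85.72
side blue walls 1416 [452.  287.4] [193.  104.4] 84.78
  front wall yaw -2.75 74 ymid 259.88717085203973 x 398.7848614484724
side yellow rim 408 [ 486.9 -273.4] [90.2 35.8] 84.4
side yellow walls 1508 [ 452.9 -269.2] [187.2 104.1] 84.59
  front wall yaw -3.74 212 ymid -305.6805556031036 x 398.74911500399776
side plate [569.3   4.6  69.1] [-0.962 -0.001  0.275] lean 15.9 yaw 0.0
[550. -17.   6.] [592.  43. 123.]
```

```bash
sed -i '/mm=cv2/d; s/q=P\[mm>0\]/q=P[m]; q=q[q[:,2]<h+8]; q=q[np.hypot(*(q[:,:2]-np.median(q[:,:2],0)).T)<d*0.62]/' m2.py; python3 m2.py | grep want; python3 - <<'E'
from vis import *
for n in("top","side"):
    s=robot.snapshot(n);P,ok=pts(s)
    m=ok&mask(s,*COL["orange"])&(abs(P[...,1]-13)<50)&(abs(P[...,0]-570)<50)
    # edges at several heights
    for z in (30,60,90,112):
        q=P[m&(abs(P[...,2]-z)<8)]; print(n,z,"y",q[:,1].min().round(1),q[:,1].max().round(1),"x",np.median(q[:,0]).round(1), "slope",np.polyfit(q[:,1],q[:,0],1)[0].round(3))
    m=ok&(abs(P[...,1]-13)<60)&(abs(P[...,0]-600)<40)&(P[...,2]>112)&(P[...,2]<135)
    q=P[m];print("tops x",q[:,0].min(),q[:,0].max())
E
```

```text
top cart 320 mid [ 627.  -183.3  100.4] circ [ 627.  -184.2] d 39.8 want 38
top amber 162 mid [ 641.3 -291.3   94.3] circ [ 641.1 -291.1] d 27.7 want 28
top bjar 437 mid [629.  179.4  64.6] circ [629.2 179.1] d 48.3 want 48
top rjar 441 mid [644.1 297.2  64.4] circ [645.2 297.6] d 48.5 want 48
top gbot 161 mid [455.9  37.6  95.4] circ [456.   37.5] d 27.3 want 28
side cart 445 mid [ 623.7 -186.4   97.8] circ [ 624.  -185.7] d 40.3 want 38
side amber 329 mid [ 637.1 -293.5   92.5] circ [ 637.  -293.7] d 31.1 want 28
side bjar 287 mid [625.5 176.6  62.3] circ [625.9 177.2] d 52.1 want 48
side rjar 224 mid [641.1 294.2  62.6] circ [641.5 294.7] d 52.3 want 48
side gbot 154 mid [452.5  35.   92.4] circ [452.7  34.6] d 30.0 want 28
top 30 y -9.6 40.2 x 560.7 slope 0.074
top 60 y -9.7 39.0 x 568.9 slope 0.056
top 90 y -9.7 39.6 x 577.1 slope 0.057
top 112 y -11.6 40.4 x 583.5 slope 0.058
tops x 581.5209641762085 613.2102315721147
side 30 y -16.2 41.9 x 557.9 slope -0.001
side 60 y -15.6 44.3 x 566.5 slope -0.002
side 90 y -16.7 42.9 x 574.7 slope -0.006
side 112 y -16.0 43.1 x 581.1 slope 0.019
tops x 578.4837912527978 609.1195621310584
```

The averaged estimates are consistent with the given sizes: the measured diameters match, and tray yaw is about -5.3°. I'll check reachability, then act.

```bash
cat > h.py <<'E'
from vis import *
yaw=np.radians(-5.3)
def Rz(a): c,s=np.cos(a),np.sin(a); return np.array([[c,-s,0],[s,c,0],[0,0,1.]])
D=np.array([[0,-1,0],[-1,0,0],[0,0,-1.]])   # tool x=-y, y=-x, z down
def Ry(a): c,s=np.cos(a),np.sin(a); return np.array([[c,0,s],[0,1,0],[-s,0,c]])
TB=np.array([454,288.3,0]); TY=np.array([455,-269.3,0])
def inn(T,x,y): return T+Rz(yaw)@np.array([x,y,0.])
OBJ={"cart":(625.5,-185,62),"amber":(639,-292.4,44),"bjar":(627.5,178.2,46)}
DST={"cart":inn(TY,-17,-50),"amber":inn(TB,-19,-50),"bjar":inn(TY,-17,50)}
HI=240
def grab(k,f):
    x,y,z=OBJ[k]
    robot.movep([x,y,HI],D); robot.move_l([x,y,z],speed=150,stop_force=15)
    robot.clamp(f); print(k,"opening",robot.read_opening(),robot.read_position().round(1))
    robot.move_l([x,y,HI],speed=200); print("lifted",robot.read_opening(),robot.read_ft_force().round(1),robot.read_time())
def put(k):
    x,y,_=DST[k]; z=OBJ[k][2]+4; R=Rz(yaw)@D
    robot.movep([x,y,HI],R); print("hit",robot.move_l([x,y,z+12],speed=150,stop_force=20))
    print("touch",robot.move_l([x,y,z-3],speed=30,stop_force=4),robot.read_position().round(1),"want",z)
    robot.ungrasp(); robot.move_l([x,y,HI],speed=200); print(robot.read_time())
E
python3 - <<'E'
from h import *
for k in OBJ:
    x,y,z=OBJ[k]
    print(k,robot.ik([x,y,z],D), DST[k].round(1),robot.ik([*DST[k][:2],z+4],Rz(yaw)@D))
print(robot.ik([590,14,110],Ry(np.radians(15))@D),robot.ik([590,14,260],Ry(np.radians(15))@D),robot.ik([*inn(TB,34,0)[:2],100],Rz(yaw)@D),robot.ik([*inn(TB,34,0)[:2],270],Rz(yaw)@D))
E
```

```text
cart [ 0.3854057   0.59634145 -0.20961209  1.70052444  0.15469891  0.860912
 -1.46091221] [ 433.5 -317.5    0. ] [ 0.61973011  0.40677345 -0.07465303  1.9919425   0.04356917  0.7443623
 -1.1442054 ]
amber [ 0.45145519  0.69101918 -0.11235446  1.5716357   0.09252658  0.88414485
 -1.26482677] [430.5 240.3   0. ] [ 0.19048731  0.55307316 -0.90852939  2.06946032  0.60991998  0.80843753
 -2.75146754]
bjar [ 0.08895591  0.68657081 -0.56969581  1.69037447  0.45198375  0.89921043
 -2.23518542] [ 442.7 -217.9    0. ] [ 0.528315    0.37437719 -0.17387743  2.09513503  0.10082146  0.67971054
 -1.37555438]
[ 0.21175315  0.60297114 -0.39452323  1.62880743  0.19378316  1.21713973
 -1.81027568] [ 0.25327358  0.45807436 -0.45196925  1.51406183  0.14799841  1.47252045
 -1.78751779] [ 0.16674165  0.60173048 -0.95776284  1.87887804  0.59316158  0.97601767
 -2.72210372] [ 0.37524004  0.46957987 -1.2343721   1.73309327  0.4628934   1.27498871
 -2.62958698]
```

```bash
sed -i 's/^D=.*/D=np.array([[0,1,0],[1,0,0],[0,0,-1.]])  # tool x=+y, y=+x, z down/' h.py
python3 - <<'E'
from h import *
for k in OBJ:
    x,y,z=OBJ[k]
    print(k,robot.ik([x,y,z],D), DST[k].round(1),robot.ik([*DST[k][:2],z+4],Rz(yaw)@D))
print(robot.ik([590,14,110],Ry(np.radians(15))@D),robot.ik([590,14,260],Ry(np.radians(15))@D),robot.ik([*inn(TB,34,0)[:2],100],Rz(yaw)@D),robot.ik([*inn(TB,34,0)[:2],270],Rz(yaw)@D))
grab("cart",50)
E
```

```text
cart [ 0.6402875   0.65777308 -0.55134523  1.68682581  0.41556915  0.91614984
  1.49569273] [ 433.5 -317.5    0. ] [ 0.99218647  0.45884791 -0.51107164  1.97390723  0.31135471  0.78546411
  1.78088723]
amber [ 0.74091564  0.75588329 -0.52545706  1.55483736  0.43675616  0.94996933
  1.6472897 ] [430.5 240.3   0. ] [ 0.1884444   0.55178558 -0.90591857  2.06953389  0.60770617  0.80743904
  0.39180397]
bjar [ 0.21071862  0.74696928 -0.74538631  1.68426454  0.60074293  0.95314449
  0.80844022] [ 442.7 -217.9    0. ] [ 0.8521485   0.42521315 -0.54175966  2.08012315  0.32902447  0.718563
  1.57738626]
[ 0.41307436  0.67527634 -0.68175197  1.61805401  0.36982682  1.26397405
  1.2001014 ] [ 0.45808634  0.52745264 -0.75150555  1.50326523  0.2829901   1.50472231
  1.2471178 ] [ 0.13209133  0.57705087 -0.90809741  1.88021825  0.55345682  0.95830061
  0.44807251] [ 0.39805646  0.49898906 -1.27936066  1.73243599  0.49726995  1.29010697
  0.48551869]
cart opening 36.82506784312481 [ 625.9 -185.    62.6]
lifted 37.32077578504875 [-0.6  0.5 -0.9] 5.5583
```

```bash
python3 - <<'E'
from h import *
put("cart"); grab("amber",40)
s=robot.snapshot("side");cv2.imwrite("pics/side1.png",s["color"])
E
```

```text
hit False
touch True [ 433.7 -317.3   66.2] want 66
9.7083
amber opening 42.7961888825961 [ 639.5 -292.4   44.7]
lifted 42.720208353353534 [ 0.2 -0.2 -0.4] 13.6083
```

View pics/side1.png

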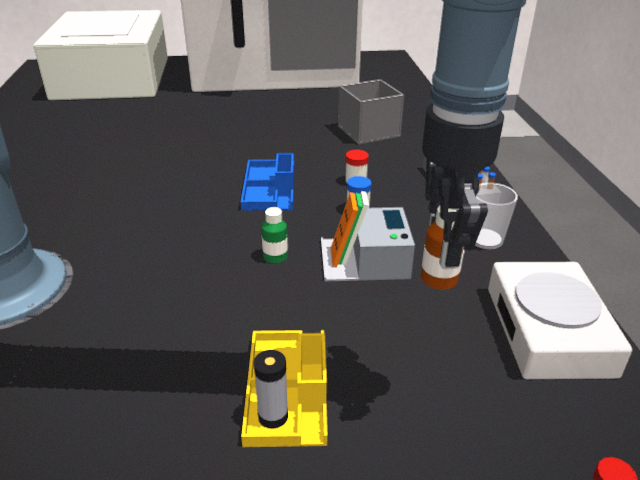

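The cartridge stands upright in the near yellow bay at about (271,390), and the amber bottle is in the grip at (441,250). Continuing.

```bash
python3 - <<'E'
from h import *
put("amber"); grab("bjar",40); put("bjar")
c=[540,14,270]; robot.movep(c,D)
p,R=robot.read_position(),robot.read_ee_rot(); s=robot.snapshot("wrist"); cv2.imwrite("pics/w2.png",s["color"])
T=np.eye(4);T[:3,:3]=R;T[:3,3]=p; T=T@s["T_tool_cam"]; P,ok=pts(s,T); np.savez("w2.npz",P=P,ok=ok,T=T)
m=ok&mask(s,*COL["orange"])&(abs(P[...,1]-13)<60)&(abs(P[...,0]-570)<60)
q=P[m];cc=q.mean(0);n=np.linalg.svd(q-cc)[2][2];n*=np.sign(n[0]);print(len(q),cc.round(1),n.round(3))
for z in (30,60,90,112):
    a=q[abs(q[:,2]-z)<6]
    if len(a)>5: print(z,"y",a[:,1].min().round(1),a[:,1].max().round(1),"x",np.median(a[:,0]).round(1),"slope",np.polyfit(a[:,1],a[:,0],1)[0].round(3))
t=robot.snapshot("top");cv2.imwrite("pics/top2.png",t["color"]);cv2.imwrite("pics/side2.png",robot.snapshot("side")["color"])
E
```

```text
hit False
touch True [430.9 240.5  48.5] want 48
19.1083
bjar opening 46.975020539014004 [628.  178.5  46.9]
lifted 46.9667472978952 [-0.5 -0.1 -2.2] 22.95
hit False
touch True [ 443.  -217.8   50.4] want 50
27.8833
3344 [571.2  15.6  73.2] [ 0.963 -0.05  -0.266]
30 y -16.9 42.4 x 559.0 slope 0.023
60 y -16.5 42.9 x 567.3 slope 0.052
90 y -12.0 43.3 x 575.6 slope 0.066
112 y -11.7 41.7 x 581.8 slope 0.063
```

View pics/w2.png

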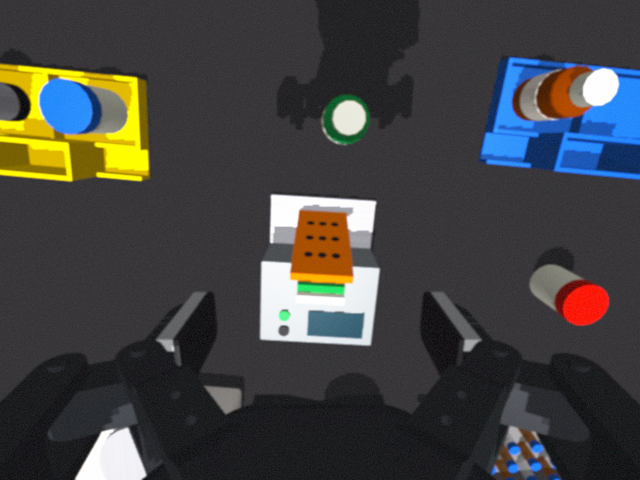

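View pics/side2.png

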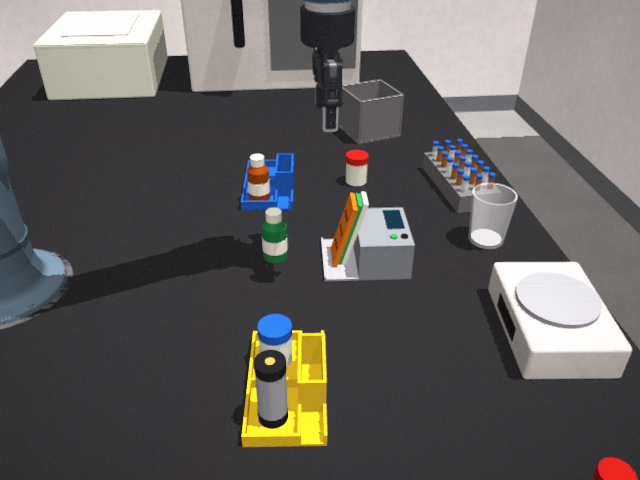

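The bottle is in the blue tray at (258,178), and the jar and cartridge stand in the yellow tray at (275,345) and (271,390). The wrist view shows the orange plate at (322,245), yaw about -3°, with its front face 582 mm out at z = 112. Now the plate grasp.

```bash
cat >> h.py <<'E'
RT=Rz(np.radians(-3))@Ry(np.radians(15))@D
G=np.array([577.,14,90])
SL=inn(TB,34,0)-np.array([3,0,0])
E
python3 - <<'E'
from h import *
u=-RT[:,2]
robot.movep(G+130*u,RT)
print("hit",robot.move_l(G,speed=120,stop_force=8),robot.read_position().round(1))
robot.clamp(35); print("open",robot.read_opening(),robot.read_ft_force().round(1))
robot.move_l(G+[-4,0,14],speed=30)
print("hit",robot.move_l(G+[-4,0,150],speed=120),robot.read_opening(),robot.read_time())
cv2.imwrite("pics/side3.png",robot.snapshot("side")["color"])
E
```

```text
hit False [578.   14.3  91. ]
open 55.200721800952095 [0.6 0.1 1.2]
hit False 55.49941321596874 33.0
```

View pics/side3.png

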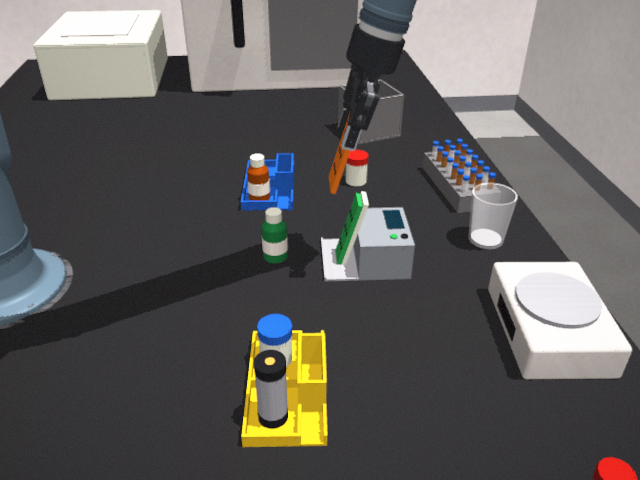

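The orange plate is held clear at (343,160), and the green and white plates are still in place at (352,225). Moving over the slot and measuring the plate there.

```bash
python3 - <<'E'
from h import *
robot.movep([SL[0],SL[1],215],Rz(yaw)@D)
p=robot.read_position()
for n in("side","top"):
    s=robot.snapshot(n);cv2.imwrite(f"pics/{n}4.png",s["color"]);P,ok=pts(s)
    m=ok&mask(s,*COL["orange"])&(np.hypot(P[...,0]-p[0],P[...,1]-p[1])<60)&(P[...,2]>105)
    q=P[m]; 
    if len(q)<20: print(n,len(q));continue
    print(n,p.round(1),len(q),np.percentile(q,2,axis=0).round(1),np.percentile(q,98,axis=0).round(1))
    c=q.mean(0);nn=np.linalg.svd(q-c)[2][2];print(nn.round(3))
    m=ok&mask(s,*COL["blue"])&(P[...,2]>52)&(P[...,2]<66)&(np.hypot(P[...,0]-488,P[...,1]-285)<70)
    print("rim",cv2.minAreaRect(P[m][:,:2].astype(np.float32)))
E
```

```text
side [486.4 283.3 214.7] 217 [480.2 251.3 128.3] [492.6 306.7 246. ]
[-0.987  0.159 -0.024]
rim ((485.3179931640625, 283.5386657714844), (95.74597930908203, 35.165714263916016), 85.7712631225586)
top 1
```

View pics/side4.png

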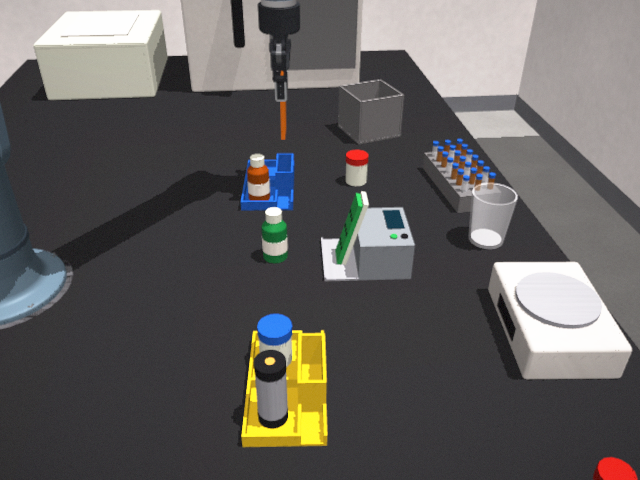

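View pics/top4.png

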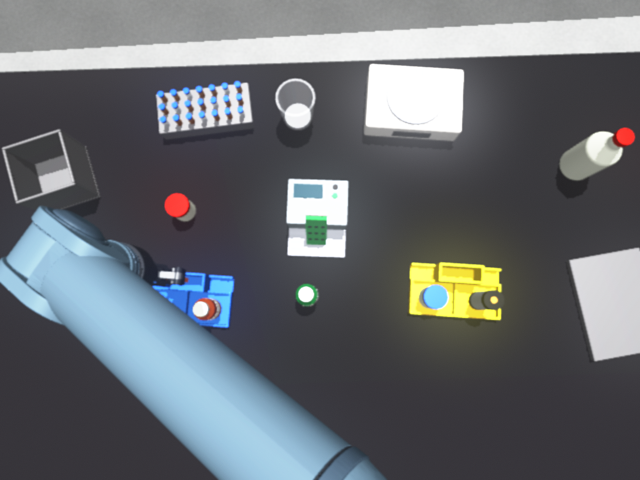

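In the side frame the plate centre is (486.4, 279) and the slot centre (485.3, 283.6), so they agree within 5 mm. The plate is vertical and its foot is about 88 mm below the TCP. Inserting.

```bash
python3 - <<'E'
from h import *
x,y=SL[0]-.5,SL[1]+2
print(robot.move_l([x,y,110],speed=90,stop_force=8),robot.read_position().round(1),robot.read_ft_force().round(1))
print(robot.move_l([x,y,89],speed=25,stop_force=4),robot.read_position().round(1),robot.read_opening(),robot.read_time())
cv2.imwrite("pics/side5.png",robot.snapshot("side")["color"][90:230,200:340].repeat(4,0).repeat(4,1))
E
```

```text
False [484.9 287.6 110.7] [-0.6 -0.  -0.6]
True [484.2 287.   92.5] 55.43513595568127 36.25
```

View pics/side5.png

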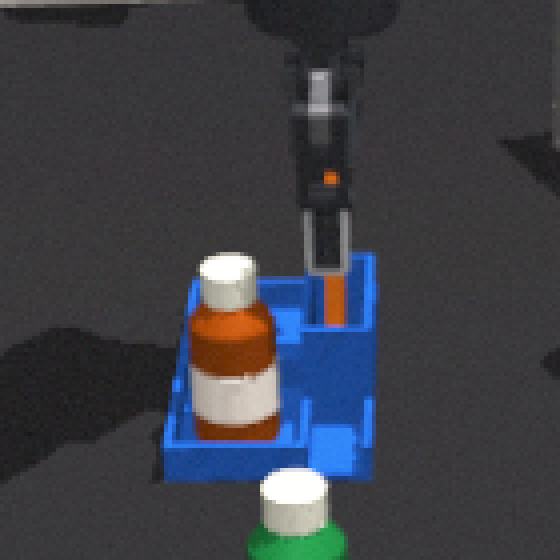

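Contact came at TCP 92.5, about 1.5 mm below the 94 expected, so the plate is on the slot floor between its walls at (335,300). Releasing and checking.

```bash
python3 - <<'E'
from h import *
robot.ungrasp(); p=robot.read_position(); robot.move_l([p[0],p[1],250],speed=100)
robot.goto_joints([1.139,0.383,0.044,1.598,-0.018,1.161,-0.05]); robot.sleep(0.5)
for n in("side","top"):
    s=robot.snapshot(n);cv2.imwrite(f"pics/{n}6.png",s["color"]);P,ok=pts(s)
    m=ok&mask(s,*COL["orange"])&(np.hypot(P[...,0]-488,P[...,1]-286)<50)&(P[...,2]>70)&(P[...,0]>465)
    q=P[m]; print(n,len(q),np.percentile(q,2,axis=0).round(1),np.percentile(q,98,axis=0).round(1))
    c=q.mean(0);nn=np.linalg.svd(q-c)[2];print(nn.round(3).tolist())
print(robot.read_time())
E
sed -i 's/"cart":(660,-195/"cart":(433.5,-317.5/; s/"amber":(640,-290/"amber":(430.5,240.3/; s/"bjar":(630,178/"bjar":(442.7,-217.9/' m2.py; python3 m2.py|grep want
```

```text
side 130 [477.8 255.1  71.3] [490.4 310.9 124.3]
[[0.019, -0.046, -0.999], [-0.178, -0.983, 0.042], [-0.984, 0.177, -0.027]]
top 15 [481.4 259.3 100.8] [485.3 306.3 122.9]
[[0.044, 0.972, -0.23], [-0.012, -0.23, -0.973], [-0.999, 0.046, 0.002]]
42.325
top cart 360 mid [ 435.6 -316.2  101.9] circ [ 436.1 -316.7] d 39.5 want 38
top amber 177 mid [433.3 239.1  97.4] circ [433.  239.3] d 27.8 want 28
top bjar 472 mid [ 444.7 -216.3   68.6] circ [ 444.8 -216.4] d 48.2 want 48
top rjar 441 mid [644.3 296.9  64.9] circ [645.1 297.5] d 48.5 want 48
top gbot 160 mid [455.9  37.7  95. ] circ [456.1  37.4] d 27.2 want 28m2.py:20: RuntimeWarning: Mean of empty slice.
  q=P[m];c=q.mean(0);nrm=np.linalg.svd(q-c)[2][2];print(n,"plate",c.round(1),nrm.round(3),"lean",np.degrees(np.arcsin(abs(nrm[2]))).round(1),"yaw",np.degrees(np.arctan2(nrm[1],nrm[0])).round(1)%180)
  ret = um.true_divide(
Traceback (most recent call last):
  File "m2.py", line 21, in <module>
    print(q.min(0).round(),q.max(0).round())
          ~~~~~^^^
ValueError: zero-size array to reduction operation minimum which has no identity
```

View pics/side6.png

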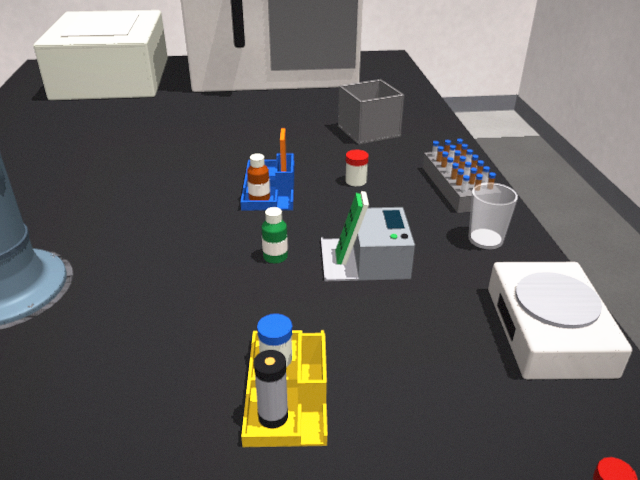

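View pics/top6.png

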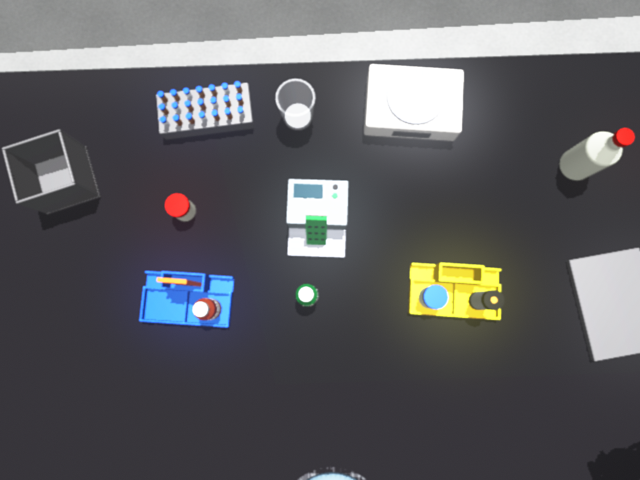

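The plate stands vertical in the slot with its top at 124 mm. The bottle, jar and cartridge are at the right heights, and the bystanders haven't moved. I'll check the green plate once more and hand in.

```bash
python3 m.py | grep -E "^green"; python3 -c "
from rig import robot
robot.sign_off();print(robot.read_time())"
```

```text
green [316. 229.] 537 lo [565.  -4.  14.] hi [602.  34. 125.] topc [597.4  12.8 123.2]
green [306. 294.] 191 lo [435.  17.  -1.] hi [480.  61.  75.] topc [456.2  37.1  72.5]
green [349. 227.] 730 lo [561.  -9.   9.] hi [599.  35. 124.] topc [595.1  11.3 121.5]
green [274. 231.] 460 lo [433.  14.  46.] hi [474.  44.  77.] topc [452.4  27.7  73.6]
green [275. 258.] 183 lo [432.  14.  -1.] hi [475.  42.  17.] topc [452.1  22.7  13.8]
the job is handed in; nothing more can be done
the job is handed in; nothing more can be done
```

Both kits are made up and the job is handed in, at about 43 s of the 99 s limit. No verdict was reported.

- **Blue tray:** the orange plate stands vertical on the slot floor, with its top measured at 124 mm. The amber bottle is upright in the -y low bay.
- **Yellow tray:** the cartridge is in the -y bay and the blue-lidded jar in the +y bay. Measured tops of about 102 and 69 mm match the expected 104 and 69 mm, within camera error. Both stand within 3 mm of their targets.
- **Left in place:** the green plate, green bottle and red-lidded jar moved less than about 2 mm in the final pictures. I checked the white plate only by eye, in the side view, and it looked unmoved.

The top and side cameras disagree by 3–4 mm throughout, so I used averages. My re-measuring script stopped with an error after the top view because the orange plate had left its old place. The final positions of the bottle, jar, cartridge and red-lidded jar therefore come from the top view alone, plus a look at the side picture.

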